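# Pry open the pastel box and stand the palette knife in the pot

## Task

The stiff lid of the wooden pastel box has to be opened: push the palette knife's blade into the notch in the front of the box and lever the lid up with it until it stands at least half open (45 degrees or more), touching the box with nothing but the knife. Then stand the knife in the empty white pot, handle down and blade up, leaning on the rim as tools do in a pot. Leave everything else on the table where it is, and the pot standing.

Things in the scene. Friction and masses are not known exactly. Their poses are not given: they have to be found in the camera images.
- box: Pastel box of pale wood, closed at first, fixed: 120 mm deep (its x), 190 wide (its y), walls 7 mm thick and 44 high, plus a 10 mm flat lid flush with its sides (54 in all). Origin: centre of the underside; x points from the front, which faces roughly towards the robot, to the hinged back. On the lid's top a 50 mm brass plate at the front edge marks the notch, two brass leaves the hinges.
- notch (a point): Middle of the notch's mouth, in the plane of the front face, 39 mm above the table. The front wall is cut down over its middle 60 mm, leaving an opening 10 mm high (34 to 44 mm above the table) under the lid's front edge; behind it the box is free down to the pastel sticks (tops at 24 mm). Axes as the box's: x points into the box.
- lid_hinge (a point): Point on the hinge line at its middle: the lid's underside at the back edge of the box, 44 mm above the table, 120 mm behind the front face. The hinge line runs along the box's y.
- lid_edge (a point): Middle of the lid's front lower edge, which moves with the lid, 120 mm from the hinge line. At 0 rad it is 44 mm above the table, just over the notch.
- lid (a joint): Opening angle of the lid: 0 closed, grows as the front edge rises, 1.57 upright, stop at 1.9. A stiff hinge (friction about 0.15 N m, lid 0.15 kg): it takes about 2 to 3 N upwards near the front edge, and the lid stays wherever it is left.
- knife: Loose straight palette knife, 200 mm long, about 70 g: wooden handle 125 mm long, 20 wide, 16 thick (18 wide over its front 25 mm with the brass ferrule), 16 mm tang of 6 mm diameter, flat blade 59 x 18 x 2.5 mm, round tip. Origin: mid-length, on the handle's underside, 8 mm below the knife's axis; x to the blade's tip, y across the flat blade, z up. The blade starts pointing away from the robot.
- knife_tip (a point): Tip of the blade on the knife's axis.
- knife_butt (a point): End of the handle on the knife's axis.
- pot: Empty white ceramic pot, a straight round cup without a handle, loose, about 0.45 kg: outer diameter 80 mm, inner 72 mm, 85 mm high, floor 5 mm thick. Origin: centre of its underside, z up. It stands on the left or on the right of the table; the pot full of brushes stands on the other side.
- pot_in (a point): Centre of the pot's inner floor, 5 mm above its underside.
- brush_pot: White plastic cup full of brushes, slightly flared, 82 mm across the rim, 105 mm high, the brushes fan out to 100 mm across and stand 215 mm high. Origin: centre of its underside. To be left alone.
- mug: Green mug, 80 mm across, 88 mm high, handle at its +y. Origin: centre of its underside. To be left alone.
- eraser: White eraser in a blue sleeve, 60 x 26 x 14 mm. Origin: centre of its underside. To be left alone.
- can0: Green spray can with a white cap, 66 mm across, 194 mm high. Origin: centre of its underside. To be left alone.
- can1: A second green spray can like the first. To be left alone.
- pencil: Red pencil lying flat, 170 mm long, 9 mm thick. Origin: under its middle; x points to its sharp end. To be left alone.
- set_square: Yellowish clear plastic set square lying flat, legs 160 mm, 3 mm thick. Origin: underside, middle of the long side. To be left alone.
Things that resemble listed ones, but are neither listed nor needed, are in the scene too. Leave any pink or yellow look-alike of the pot alone.

How it is judged:
By the outcome, as a careful person would: the job done as asked, in the order asked, and still so for the second after the job is handed in, with the robot touching nothing.
It also fails if it takes over 53 s, if anything falls off the work surface, if the arm or the gripper's body presses on something with over 40 N, if the wrist force passes 120 N, or if a joint passes its speed limit or range.

## Robot

A 7-joint arm with a two-finger parallel gripper is mounted at the origin on the work surface. World frame = base frame: x ahead of the robot, y to its left, z up, the work surface at z = 0. Lengths are in m, angles in rad, forces in N, time in s.
With the tool pointing down it reaches from about 0.425 to 1.025 m from the base axis. Payload 3.6 kg.
Tool frame: the origin (TCP) lies at the very end of the fingers, on their centre line; the grasp point (between the pads) lies 19 mm behind it (bot.grip_point_offset is the distance from the TCP to the grasp point, in m); z points along the fingers, y is the line along which they close (so a half turn about z gives the same grasp; the last joint's range is limited). The gripper opens to 85 mm and grips with 20 to 120 N. Pads are 22 mm wide; open, the fingers measure 114 mm over their backs; the gripper's body (76 mm by 85 mm) begins 54 mm behind the grasp point. The pads swing forward as they close: fully open they stand 13 mm farther back than shut.
Start: joints at [1.012, 0.591, 0.048, 1.609, -0.033, 0.943, -0.034], TCP at [0.326, -0.648, 0.231] pointing down, gripper open.
Joint ranges: [-2.69, 2.69], [-0.47, 2.24], [-1.27, 1.36], [0.19, 2.51], [-1.53, 4.68], [0.08, 2.07], [-3.09, 3.09]. Speed limits (rad/s): [2.57, 2.57, 3.14, 3.14, 3.14, 3.14, 3.14].

## Interface

Orientations are given as a 3x3 rotation matrix whose columns are the frame's x, y, z axes.
In Python, from plant import bot gives the robot as it stands.
- The arm moves only by the tool servo_tool, never from a script. Its argument "steps" is a list of rows, each a list of 4 numbers: the shift along the world's x, y, z scaled (see below), then the turn about the world's z scaled (see below). In form: [[x, y, z, yaw], ...]. A call has 1 to 12 rows; each row is the pose to reach, as a shift and turn from the pose commanded when the call began, turning the shorter way round; what a row does not reach only later rows make up. The controller multiplies each number of a shift by 0.4 m and each number of a turn by 180 degrees. A row lasts 1/8 s, in which the tool goes at most 62.5 mm and 10.7 degrees, less where a joint would pass 70% of its speed; a pose out of reach is approached as far as the arm can. A call with a number of a shift or a turn outside -1 to 1 is refused whole. A call with a gripper value outside its range is refused whole. "gripper" is the opening, from 0 (shut) to 1 (fully open), set as the call begins (left out, the last holds). The fingers move at their own pace and stop on an object; "squeeze" is the grip in N (left out, the last holds). Time passes only in rows, so rows that repeat a pose let the fingers close. It gives the time, the measured TCP pose, the force, the opening and the grip force at its end, in the units of the state.
- bot.observe(): the state, without advancing time (a new reading comes with each control period).
- bot.get_image(name): name is "scene" or "top" or "wrist"; returns a dict with "image" (384x512x3 uint8, blue, green, red), "intrinsics" (3x3 intrinsics, pixels), "R" (3x3) and "t" (3): a world point X has camera coordinates R X + t; the wrist camera has in their place "hand_eye" (4x4, takes a point from camera to tool coordinates, whose origin is the TCP and whose axes are the flange's). Camera axes: x right, y down, z forward; pixel columns grow to the right and rows downward; lengths in m; the calibration is good to about 2 mm. A picture is of the moment at which its call begins: read the wrist's pose just before it. There is no depth.
- bot.close_job(): hands the job in; it is judged then, once.
Trained networks look in a picture, given as the dict that the camera call returned (one of the last four; its "shot" number tells which), for a name from the list of things; names that differ only in an ending like _2 or _b are one class to them, and where a whole thing is asked for, a point or a joint stands for the part that bears it (a point fixed in the world has none). Each returns a list of dicts, best first, with "confidence" (0 to 1); they miss things now and then, are a little off and sometimes report something else, mostly with a low value. They report only what shows in the picture. A call takes as long as a camera call. They do not tell look-alikes from the thing itself.
- bot.trace(picture, target): "region" (384x512 bool, what is visible of it) and "bbox" ([left, top, right, bottom] in pixels, round what is visible of it).
- bot.tip_of(picture, target): "location" ([column, row] in pixels: a listed point, or the origin of a listed thing).
The state is a dict: "clock": time; "q": joint angles; "dq": joint speeds; "tau": joint torques, N m; "tcp_pos": TCP position; "tcp_rot": TCP orientation; "force": force on the tool from outside, world axes, zero at the start; "moment": the same for the moment, N m; "finger_gap": finger opening in m; "finger_force": force on a finger pad.
Only numpy, scipy, OpenCV 4.12 (cv2) and the standard library are available. Lean on these libraries where they do the work, as an engineer would, in place of code of your own. Each camera call takes 0.05 s, during which the arm holds its last target. There are 200 camera calls.

## Working session

There is one attempt and no reset: what is moved stays moved. The work goes in short steps, Python scripts to look and compute and a tool call to move; the robot and the scene stay as the last step left them, time stands still between calls to the robot, and variables do not carry over. Pictures are saved under pics/ and viewed, at most 10 in all, crops included, and the job is handed in when it is done.

Besides the shell and the picture viewer there is one more tool, called after ">>>" by a JSON object that holds its "op" and its "data". servo_tool: Moves the arm, as the interface text tells. Its arguments: {"type":"object","properties":{"steps":{"type":"array"},"gripper":{"type":"number"},"squeeze":{"type":"number"}},"required":["steps"]}

```bash
ls; mkdir -p pics; cat > h.py <<'E'
import numpy as np, cv2
from plant import bot
def ray(p,uv):
    K=np.array(p["intrinsics"]);d=np.linalg.inv(K)@[uv[0],uv[1],1.]
    if "R" in p: R=np.array(p["R"]);t=np.array(p["t"]);return -R.T@t,R.T@d
    H=np.array(p["hand_eye"]);s=p["state"];Rt=np.array(s["tcp_rot"]);tt=np.array(s["tcp_pos"])
    return Rt@H[:3,3]+tt, Rt@(H[:3,:3]@d)
def onz(p,uv,z):
    c,d=ray(p,uv);return c+d*(z-c[2])/d[2]
def proj(p,X):
    K=np.array(p["intrinsics"])
    if "R" in p: c=np.array(p["R"])@X+np.array(p["t"])
    else:
        H=np.array(p["hand_eye"]);s=p["state"];xt=np.array(s["tcp_rot"]).T@(np.array(X)-np.array(s["tcp_pos"]))
        c=H[:3,:3].T@(xt-H[:3,3])
    u=K@c;return u[:2]/u[2]
def shot(n):
    s=bot.observe();p=bot.get_image(n);p["state"]=s;return p
def tri(ps,uvs):
    A=np.zeros((3,3));b=np.zeros(3)
    for p,uv in zip(ps,uvs):
        c,d=ray(p,uv);d=d/np.linalg.norm(d);M=np.eye(3)-np.outer(d,d);A+=M;b+=M@c
    return np.linalg.solve(A,b)
E
cat > a.py <<'E'
from h import *
np.set_printoptions(precision=3,suppress=True)
s=bot.observe();print(s["clock"],s["tcp_pos"],s["tcp_rot"],s["finger_gap"])
S=shot("scene");T=shot("top")
cv2.imwrite("pics/a.png",np.hstack([S["image"],T["image"]])[:, :]) 
cv2.imwrite("pics/s.png",cv2.resize(S["image"],(800,600)));cv2.imwrite("pics/t.png",cv2.resize(T["image"],(800,600)))
Z=dict(notch=.039,lid_hinge=.044,lid_edge=.044,box=0,knife=0,knife_tip=.008,knife_butt=.008,pot=0,pot_in=.005,brush_pot=0,mug=0,eraser=0,can0=0,pencil=0,set_square=0)
for n,z in Z.items():
    for nm,p in (("S",S),("T",T)):
        print(n,nm,[(np.round(r["location"],1),onz(p,r["location"],z)[:2],round(r["confidence"],2)) for r in bot.tip_of(p,n)[:3]])
E
python3 a.py
```

```text
pics
0.0 [ 0.325 -0.647  0.23 ] [[ 0.893  0.449 -0.001]
 [ 0.449 -0.893  0.002]
 [-0.    -0.002 -1.   ]] 0.08553504816781277
notch S [(array([263.6, 183.3]), array([ 0.511, -0.053]), 0.8), (array([268.9, 177.3]), array([ 0.476, -0.061]), 0.4), (array([206.2, 150.4]), array([ 0.523, -0.329]), 0.4)]
notch T [(array([263.6, 214.1]), array([ 0.502, -0.064]), 0.58)]
lid_hinge S [(array([231.4, 192.3]), array([ 0.621, -0.092]), 0.89), (array([381.6, 256. ]), array([0.511, 0.405]), 0.7)]
lid_hinge T [(array([273.4, 187.5]), array([ 0.61 , -0.102]), 0.81)]
lid_edge S [(array([264.6, 180.6]), array([ 0.503, -0.056]), 0.65)]
lid_edge T [(array([263.5, 217. ]), array([ 0.49 , -0.064]), 0.93)]
box S [(array([250.5, 198.2]), array([ 0.564, -0.062]), 0.7)]
box T [(array([266.5, 199.9]), array([ 0.561, -0.077]), 0.91), (array([113.2, 199.1]), array([0.553, 0.556]), 0.33)]
knife S [(array([325.6, 214.2]), array([0.449, 0.164]), 0.69)]
knife T [(array([206.4, 222.8]), array([0.462, 0.17 ]), 0.69)]
knife_tip S [(array([312.8, 230.7]), array([0.541, 0.185]), 0.7)]
knife_tip T [(array([377.5, 210.9]), a
[... 1322 characters left out ...]
49)]
eraser S []
eraser T [(array([213.1, 164.6]), array([0.704, 0.148]), 0.66)]
can0 S [(array([175. , 134.9]), array([ 0.509, -0.536]), 0.96), (array([165.3, 144.8]), array([ 0.576, -0.51 ]), 0.84)]
can0 T [(array([378.7, 212.4]), array([ 0.517, -0.545]), 0.91), (array([374.1, 196.6]), array([ 0.582, -0.525]), 0.76)]
pencil S [(array([191. , 229.8]), array([ 0.796, -0.092]), 0.58)]
pencil T [(array([275. , 149.3]), array([ 0.773, -0.109]), 0.63)]
set_square S [(array([413.1, 304.4]), array([0.559, 0.543]), 0.97), (array([250.3, 194.3]), array([ 0.55 , -0.077]), 0.42)]
set_square T [(array([117.4, 197.1]), array([0.562, 0.539]), 0.58), (array([272.3, 149.6]), array([ 0.772, -0.098]), 0.22)]
```

View pics/s.png

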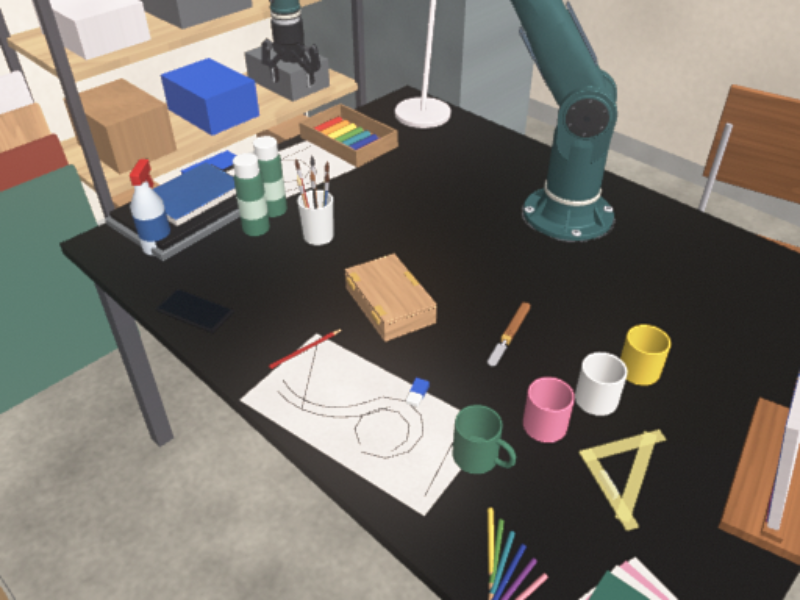

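View pics/t.png

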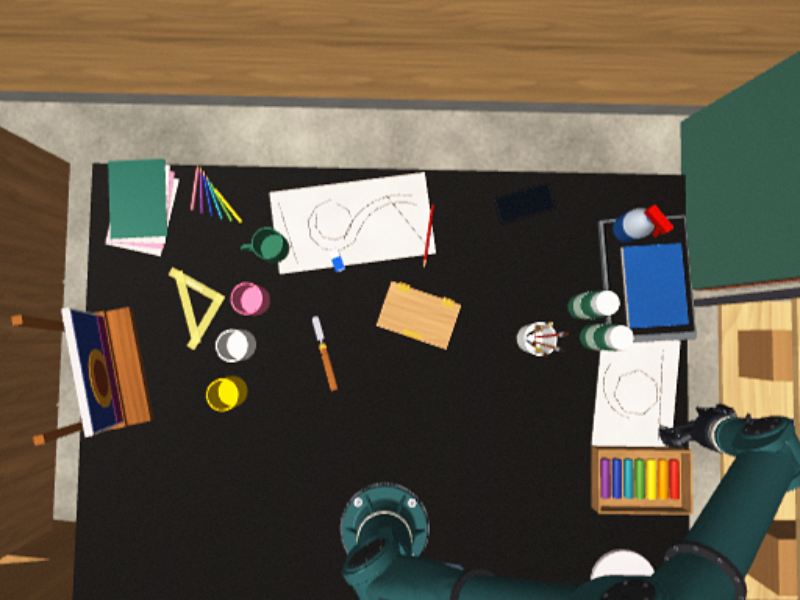

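>>> {"op": "servo_tool", "data": {"steps": [[0.15,0.98,0.05,0],[0.15,0.98,0.05,0],[0.15,0.98,0.05,0],[0.15,0.98,0.05,0],[0.15,0.98,0.05,0],[0.15,0.98,0.05,0]]}}

```text
clock: 2.35
tcp_pos: [0.3827, -0.2757, 0.2507]
tcp_rot: [[0.893, 0.449, 0.001], [0.449, -0.893, -0.001], [0.001, 0.001, -1.0]]
force: [0.9, 1.2, 0.4]
finger_gap: 0.0853
finger_force: 0.0
```

>>> {"op": "servo_tool", "data": {"steps": [[0.2,0.52,0,-0.07],[0.2,0.52,0,-0.07],[0.2,0.52,0,-0.07],[0.2,0.52,0,-0.07],[0.2,0.52,0,-0.07]]}}

```text
clock: 2.98
tcp_pos: [0.4641, -0.0655, 0.2507]
tcp_rot: [[0.968, 0.251, 0.002], [0.251, -0.968, 0.001], [0.002, -0.001, -1.0]]
force: [0.4, -1.2, -0.5]
finger_gap: 0.0854
finger_force: 0.0
```

```bash
cat > b.py <<'E'
from h import *
import sys
np.set_printoptions(precision=4,suppress=True)
p=shot("wrist");s=p["state"];print(s["clock"],s["tcp_pos"],np.degrees(np.arctan2(s["tcp_rot"][1][0],s["tcp_rot"][0][0])))
cv2.imwrite("pics/%s.png"%sys.argv[1],p["image"])
for a in sys.argv[2:]:
    n,z=a.split(":")
    print(n,[(np.round(r["location"],1),onz(p,r["location"],float(z))[:2],round(r["confidence"],2)) for r in bot.tip_of(p,n)[:3]])
E
python3 b.py w1 notch:.039 lid_hinge:.044 lid_edge:.044 box:0 knife_tip:.008 knife_butt:.008 knife:0 ; python3 -c "
from h import *
p=bot.get_image('wrist');print(np.round(p['hand_eye'],3))"
```

```text
2.975 [ 0.4641 -0.0655  0.2507] 14.548775137237756
notch [(array([256.8, 127.5]), array([ 0.4953, -0.0619]), 0.77)]
lid_hinge [(array([326.1,  13.5]), array([ 0.6137, -0.0971]), 0.58)]
lid_edge [(array([256.2, 126.3]), array([ 0.497 , -0.0608]), 0.82)]
box [(array([287.8,  74.5]), array([ 0.5546, -0.0819]), 0.64)]
knife_tip [(array([26.6, 10. ]), array([0.5471, 0.1946]), 0.98), (array([286.7,  77.8]), array([ 0.5509, -0.081 ]), 0.37)]
knife_butt [(array([ 67.4, 193.4]), array([0.357 , 0.1379]), 0.88)]
knife [(array([ 53.2, 106.5]), array([0.4547, 0.1659]), 0.66), (array([ 67.3, 192.7]), array([0.3541, 0.1419]), 0.54)]
[[ 0.    -0.947 -0.322  0.082]
 [ 1.     0.    -0.     0.   ]
 [ 0.    -0.322  0.947 -0.144]
 [ 0.     0.     0.     1.   ]]
```

View pics/w1.png

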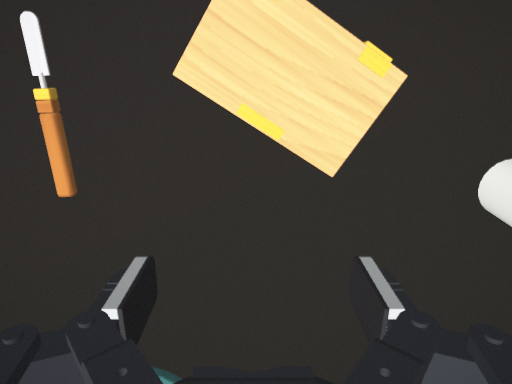

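>>> {"op": "servo_tool", "data": {"steps": [[-0.02,0.57,-0.1,0],[-0.02,0.57,-0.1,0],[-0.02,0.57,-0.1,0],[-0.02,0.57,-0.1,0],[-0.02,0.57,-0.1,0],[-0.02,0.57,-0.1,0]]}}

```text
clock: 4.18
tcp_pos: [0.4543, 0.1575, 0.2101]
tcp_rot: [[0.97, 0.243, -0.001], [0.243, -0.97, -0.001], [-0.001, 0.001, -1.0]]
force: [-0.4, -0.5, 0.2]
finger_gap: 0.0855
finger_force: 0.0
```

```bash
python3 b.py w2 knife_tip:.008 knife_butt:.008 knife:0 pot:0 pot_in:.005; python3 - <<'E'
from h import *
np.set_printoptions(precision=4,suppress=True)
p=shot("wrist")
for r in bot.trace(p,"knife")[:1]:
    m=r["region"];print(r["bbox"],r["confidence"],m.sum())
    v,u=np.nonzero(m);P=np.array([onz(p,(a,b),.010)[:2] for a,b in zip(u[::3],v[::3])])
    c=P.mean(0);w,V=np.linalg.eigh(np.cov(P.T));d=V[:,1]*np.sign(V[0,1]);t=(P-c)@d
    print(c,d,np.degrees(np.arctan2(d[1],d[0])),"butt",c+d*t.min(),"tip",c+d*t.max(),t.max()-t.min())
E
```

```text
4.175 [0.4543 0.1575 0.2101] 14.037520255432337
knife_tip [(array([239.6,  54.1]), array([0.5493, 0.1936]), 0.87)]
knife_butt [(array([246.8, 244.7]), array([0.3549, 0.1391]), 0.68)]
knife [(array([246.2, 155.9]), array([0.4533, 0.1639]), 0.79)]
pot [(array([  9.8, 195.7]), array([0.346 , 0.4073]), 0.93), (array([33.9, 88. ]), array([0.4691, 0.3861]), 0.75), (array([482.1, 177. ]), array([ 0.4929, -0.0906]), 0.65)]
pot_in []
[232.2, 59.0, 261.0, 247.8] 0.63 3283
[0.4532 0.166 ] [0.9583 0.2859] 16.612953292803 butt [0.3537 0.1363] tip [0.5453 0.1935] 0.1999851447501357
```

>>> {"op": "servo_tool", "data": {"steps": [[0.018,0.028,-0.15,0.013],[0.018,0.028,-0.3,0.013],[0.018,0.028,-0.42,0.013],[0.018,0.028,-0.48,0.013],[0.018,0.028,-0.505,0.013],[0.018,0.028,-0.517,0.013],[0.018,0.028,-0.517,0.013]], "gripper": 0.5}}

```text
clock: 5.45
tcp_pos: [0.4621, 0.1698, 0.004]
tcp_rot: [[0.959, 0.283, 0.001], [0.283, -0.959, 0.001], [0.001, -0.0, -1.0]]
force: [-0.2, 0.7, -0.1]
finger_gap: 0.0427
finger_force: 0.0
```

```bash
python3 - <<'E'
from h import *
np.set_printoptions(precision=4,suppress=True)
import scipy.spatial.transform as st
p=bot.get_image("wrist")
th=np.radians(14.55);
p["state"]={"tcp_pos":[.4641,-.0655,.2507],"tcp_rot":[[np.cos(th),np.sin(th),0],[np.sin(th),-np.cos(th),0],[0,0,-1]]}
C=[onz(p,u,.054) for u in ((174,73),(333,177),(406,75),(261,122))]
fl,fr,br,pl=[c[:2] for c in C];print(fl,fr,br,pl)
print("w",np.linalg.norm(fl-fr),"d",np.linalg.norm(br-fr))
x=(br-fr)/np.linalg.norm(br-fr);y=(fl-fr)/np.linalg.norm(fl-fr);print("mid",(fl+fr)/2,np.degrees(np.arctan2(x[1],x[0])),np.degrees(np.arctan2(-y[0],y[1])))
s=bot.observe();print(s["tcp_pos"],s["force"])
E
```

```text
[0.5268 0.0277] [ 0.4672 -0.1517] [ 0.5806 -0.186 ] [ 0.5032 -0.0641]
w 0.18912265623647134 d 0.1183954106386885
mid [ 0.497 -0.062] -16.832673488333615 -18.372040811844315
[0.4622 0.1699 0.0042] [ 0.6119  0.3238 -0.1592]
```

>>> {"op": "servo_tool", "data": {"steps": [[0,0,0,0],[0,0,0,0],[0,0,0,0],[0,0,0,0]], "gripper": 0, "squeeze": 100}}

```text
clock: 6.0
tcp_pos: [0.4621, 0.1698, 0.0046]
tcp_rot: [[0.959, 0.283, 0.002], [0.283, -0.959, 0.001], [0.002, -0.0, -1.0]]
force: [-1.3, -0.8, 8.5]
finger_gap: 0.0154
finger_force: 98.0
```

>>> {"op": "servo_tool", "data": {"steps": [[0,0,0.1,0],[0,0,0.2,0],[0,0,0.25,0],[0,0,0.25,0]]}}

```text
clock: 6.5
tcp_pos: [0.4626, 0.17, 0.1051]
tcp_rot: [[0.959, 0.283, 0.004], [0.283, -0.959, 0.002], [0.004, -0.001, -1.0]]
force: [-0.4, 0.1, -0.9]
finger_gap: 0.015
finger_force: 98.3
```

```bash
cat > k.py <<'E'
from h import *
import sys
np.set_printoptions(precision=4,suppress=True)
W,S,T=shot("wrist"),shot("scene"),shot("top");s=bot.observe()
print(s["clock"],s["tcp_pos"],s["force"],s["moment"],s["finger_gap"],s["finger_force"])
for n in sys.argv[1:]:
    L=[(p,r[0]["location"]) for p,r in((p,bot.tip_of(p,n)) for p in (W,S,T)) if r and r[0]["confidence"]>.4]
    if len(L)>1: X=tri(*zip(*L));print(n,len(L),X,[np.round(proj(p,X)-l,1) for p,l in L])
    for p,l in L: print(n,np.round(l))
cv2.imwrite("pics/k_%.2f.png"%s["clock"],np.hstack([cv2.resize(W["image"],(400,300)),cv2.resize(S["image"][80:330,150:483],(400,300))]))
E
python3 k.py knife_tip knife_butt knife
```

```text
6.65 [0.4609 0.1693 0.1027] [-0.5641  0.102  -1.1065] [ 0.0462 -0.0455  0.0384] 0.014945210982063988 98.32726299762726
knife_tip 3 [0.5478 0.2002 0.1262] [array([-12.7, -10. ]), array([ 0.4, -0.3]), array([1.5, 0.2])]
knife_tip [250.  59.]
knife_tip [318. 206.]
knife_tip [193. 201.]
knife_butt 2 [0.3426 0.1355 0.1011] [array([ 1.9, -0.1]), array([ 1.2, -1. ])]
knife_butt [340. 171.]
knife_butt [210. 256.]
knife 3 [0.4517 0.1647 0.0998] [array([ 1.7, -2.6]), array([ 0.3, -0.2]), array([-0.1,  0.1])]
knife [254. 274.]
knife [328. 192.]
knife [204. 226.]
```

```bash
ls pics
```

```text
a.png
k_6.65.png
s.png
t.png
w1.png
w2.png
```

View pics/k_6.65.png

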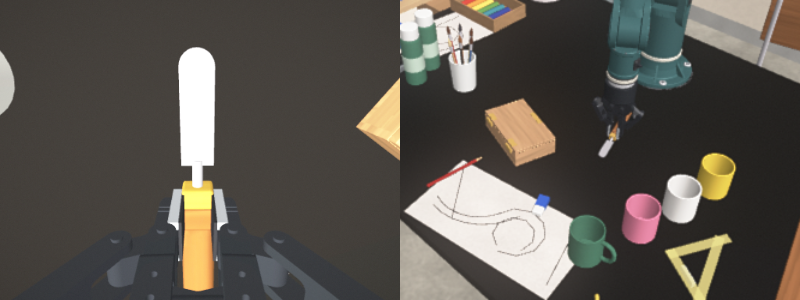

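```bash
cat > tipz.py <<'E'
from h import *
np.set_printoptions(precision=4,suppress=True)
# knife in tool frame (x,z plane): tip pixel -> tip height, given ferrule-front pixel too
p=shot("wrist");K=np.array(p["intrinsics"]);H=np.array(p["hand_eye"]);print(K[0,0],K[1,1],K[0,2],K[1,2])
def toolray(uv): d=np.linalg.inv(K)@[uv[0],uv[1],1.];return H[:3,3],H[:3,:3]@d
m=bot.trace(p,"knife")
if m:
    r=m[0];g=r["region"];print(r["confidence"],r["bbox"]);v,u=np.nonzero(g);top=v.min();print("top row",top,u[v==top].mean())
for row in ([top] if m else [])+[59,61]:
    c,d=toolray((252,row))
    for z in (-.025,-.015,-.01,-.005,0,.005): 
        k=(z-c[2])/d[2];print(row,z,(c+k*d))
E
python3 tipz.py
```

```text
339.02772335368553 339.02772335368553 252.73854539265847 190.307249394582
0.92 [225.9, 59.8, 278.0, 370.8]
top row 60 251.5
60 -0.025 [ 0.0869  0.0001 -0.025 ]
60 -0.015 [ 0.0873  0.     -0.015 ]
60 -0.01 [ 0.0875  0.     -0.01  ]
60 -0.005 [ 0.0877  0.     -0.005 ]
60 0 [ 0.0879 -0.      0.    ]
60 0.005 [ 0.0881 -0.      0.005 ]
59 -0.025 [ 0.0872  0.0001 -0.025 ]
59 -0.015 [ 0.0877  0.     -0.015 ]
59 -0.01 [ 0.0879  0.     -0.01  ]
59 -0.005 [ 0.0881  0.     -0.005 ]
59 0 [ 0.0883 -0.      0.    ]
59 0.005 [ 0.0885 -0.      0.005 ]
61 -0.025 [ 0.0866  0.0001 -0.025 ]
61 -0.015 [ 0.087  0.    -0.015]
61 -0.01 [ 0.0872  0.     -0.01  ]
61 -0.005 [ 0.0874  0.     -0.005 ]
61 0 [ 0.0875 -0.      0.    ]
61 0.005 [ 0.0877 -0.      0.005 ]
```

>>> {"op": "servo_tool", "data": {"steps": [[-0.02,-0.05,0.02,-0.059],[-0.04,-0.1,0,-0.118],[-0.06,-0.16,0,-0.177],[-0.075,-0.23,0,-0.236],[-0.075,-0.3,0,-0.295],[-0.075,-0.369,0,-0.354],[-0.075,-0.369,0,-0.369],[-0.075,-0.369,-0.1,-0.369],[-0.075,-0.369,-0.1,-0.369]]}}

```text
clock: 8.32
tcp_pos: [0.4301, 0.0229, 0.0619]
tcp_rot: [[0.644, -0.765, -0.005], [-0.765, -0.644, 0.0], [-0.003, 0.003, -1.0]]
force: [-0.1, -0.1, -0.7]
finger_gap: 0.0148
finger_force: 98.3
```

```bash
python3 k.py knife_tip notch; python3 b.py w3 notch:.039 lid_edge:.044 lid_hinge:.044 knife_tip:.064
```

```text
8.475 [0.4317 0.0226 0.064 ] [-0.0998 -0.0626 -1.2812] [-0.0379 -0.0241 -0.0281] 0.015147362691853053 98.32127273082733
knife_tip 3 [ 0.5796 -0.0999  0.2274] [array([215.7, 702.8]), array([72.7, -8.5]), array([ 17.2, -24.8])]
knife_tip [252.  60.]
knife_tip [165. 148.]
knife_tip [259. 217.]
notch 3 [ 0.4962 -0.0616  0.0303] [array([ 1.7, -1.1]), array([-0.6, -0. ]), array([-0.6,  0.3])]
notch [258.  21.]
notch [265. 182.]
notch [263. 215.]
8.775 [0.4319 0.0222 0.0641] -49.97822732659386
notch [(array([259. ,  23.6]), array([ 0.4967, -0.0603]), 0.86)]
lid_edge [(array([259.9,  20.3]), array([ 0.4969, -0.061 ]), 0.74)]
lid_hinge []
knife_tip [(array([250. ,  56.6]), array([ 0.49  , -0.0463]), 0.57)]
```

View pics/w3.png

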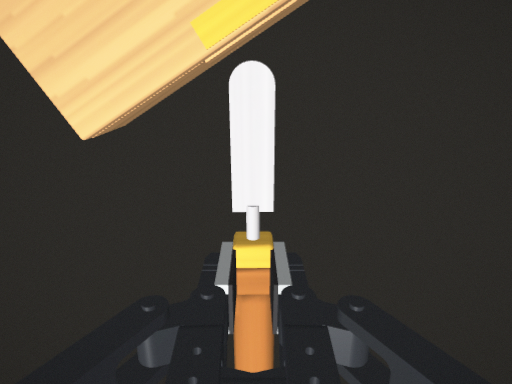

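>>> {"op": "servo_tool", "data": {"steps": [[0,0,-0.04,0],[0,0,-0.068,0],[0,0,-0.068,0]]}}

```text
clock: 9.4
tcp_pos: [0.4309, 0.0219, 0.0354]
tcp_rot: [[0.643, -0.766, -0.002], [-0.766, -0.643, -0.0], [-0.001, 0.002, -1.0]]
force: [-0.5, 0.0, -0.1]
finger_gap: 0.0148
finger_force: 98.3
```

```bash
python3 - <<'E'
from h import *
for i in range(3): 
    bot.get_image("top"); s=bot.observe();print(s["clock"],s["tcp_pos"],s["force"])
E
```

```text
9.45 [0.43114277 0.02195121 0.03584643] [-0.2228924  -0.13054923 -1.47800925]
9.5 [0.43137137 0.0219963  0.03612306] [ 0.05449192  0.44940381 -1.40607648]
9.55 [0.43156676 0.02199458 0.03629904] [-0.10171174  0.28109028 -1.27461644]
```

>>> {"op": "servo_tool", "data": {"steps": [[0.013,-0.015,-0.003,0],[0.026,-0.031,-0.003,0],[0.039,-0.046,-0.003,0],[0.039,-0.046,-0.003,0]]}}

```text
clock: 10.05
tcp_pos: [0.448, 0.0028, 0.0351]
tcp_rot: [[0.642, -0.767, 0.001], [-0.767, -0.642, -0.0], [0.001, -0.001, -1.0]]
force: [-0.4, 1.1, -0.6]
finger_gap: 0.0151
finger_force: 98.3
```

>>> {"op": "servo_tool", "data": {"steps": [[0.02,-0.024,0,0],[0.04,-0.048,0,0],[0.058,-0.069,0,0],[0.058,-0.069,0,0]]}}

```text
clock: 10.55
tcp_pos: [0.4714, -0.0251, 0.035]
tcp_rot: [[0.641, -0.767, 0.001], [-0.767, -0.641, -0.0], [0.001, -0.001, -1.0]]
force: [-0.2, 0.1, -0.9]
finger_gap: 0.0147
finger_force: 98.3
```

>>> {"op": "servo_tool", "data": {"steps": [[0,0,0.015,0],[0,0,0.03,0],[0,0,0.045,0],[0,0,0.06,0],[0,0,0.06,0]]}}

```text
clock: 11.18
tcp_pos: [0.4702, -0.0237, 0.0595]
tcp_rot: [[0.643, -0.766, 0.0], [-0.766, -0.643, 0.0], [0.0, -0.0, -1.0]]
force: [-0.3, -0.6, -3.2]
finger_gap: 0.0151
finger_force: 98.2
```

```bash
python3 k.py lid_edge knife_tip notch; python3 tipz.py | head -3
```

```text
11.325 [ 0.4702 -0.0237  0.0591] [-0.155  -0.2687 -2.1652] [-0.119  -0.0853 -0.0233] 0.014994129627920313 98.25286388397217
lid_edge 3 [ 0.5433 -0.0702  0.1085] [array([-102.5,  -90.6]), array([-9.7, -4.7]), array([-8., 13.])]
lid_edge [254. 167.]
lid_edge [263. 174.]
lid_edge [274. 190.]
notch 2 [ 0.4933 -0.0582  0.0269] [array([0.1, 0. ]), array([ 0., -0.])]
notch [266. 183.]
notch [262. 216.]
339.02772335368553 339.02772335368553 252.73854539265847 190.307249394582
0.84 [232.7, 160.5, 277.9, 374.9]
top row 160 272.0
```

>>> {"op": "servo_tool", "data": {"steps": [[0,0,0.025,0],[0,0,0.05,0],[0,0,0.075,0],[0,0,0.1,0],[0,0,0.125,0],[0,0,0.15,0],[0,0,0.175,0],[0,0,0.2,0],[0,0,0.225,0],[0,0,0.25,0],[0,0,0.265,0],[0,0,0.265,0]]}}

```text
clock: 13.38
tcp_pos: [0.4706, -0.0239, 0.1655]
tcp_rot: [[0.643, -0.766, 0.001], [-0.766, -0.643, 0.0], [0.001, -0.001, -1.0]]
force: [0.2, 0.7, -1.4]
finger_gap: 0.0148
finger_force: 98.4
```

```bash
python3 k.py lid_edge knife_tip knife_butt
```

```text
13.525 [ 0.47   -0.0239  0.1647] [ 0.0165 -0.2799 -0.4775] [-0.0155  0.0214 -0.0222] 0.015141302765940156 98.39297354221344
lid_edge 3 [ 0.5295 -0.0726  0.1264] [array([11.1,  8.6]), array([-1. , -0.2]), array([-0.8, -1.3])]
lid_edge [214.  82.]
lid_edge [256. 163.]
lid_edge [268. 208.]
knife_tip 2 [ 0.5297 -0.0944  0.1679] [array([-0.5, -7.9]), array([0.9, 0. ])]
knife_tip [252.  58.]
knife_tip [250. 149.]
knife_butt 2 [0.3922 0.0588 0.1679] [array([ 0.7, -0. ]), array([ 0.5, -0.4])]
knife_butt [315. 151.]
knife_butt [230. 244.]
```

View pics/k_13.53.png

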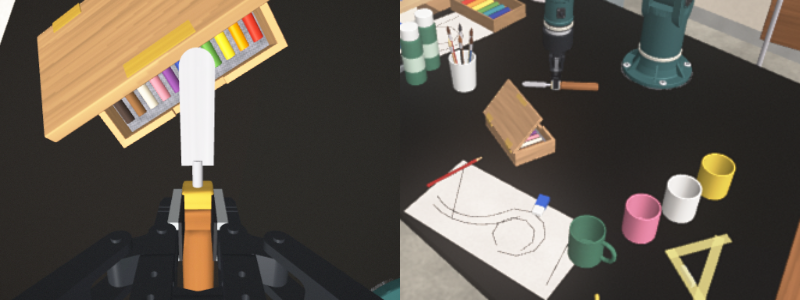

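>>> {"op": "servo_tool", "data": {"steps": [[-0.04,-0.02,0,0.05],[-0.085,-0.042,0,0.11],[-0.085,-0.042,0,0.165],[-0.085,-0.042,-0.07,0.178],[-0.085,-0.042,-0.14,0.178],[-0.085,-0.042,-0.208,0.178],[-0.085,-0.042,-0.208,0.178]]}}

```text
clock: 14.85
tcp_pos: [0.4352, -0.0408, 0.0805]
tcp_rot: [[0.951, -0.308, -0.004], [-0.308, -0.951, 0.0], [-0.004, 0.001, -1.0]]
force: [-0.1, 0.9, -0.1]
finger_gap: 0.015
finger_force: 98.4
```

>>> {"op": "servo_tool", "data": {"steps": [[0.044,-0.014,0,0],[0.088,-0.028,0,0],[0.088,-0.028,0.03,0],[0.096,-0.031,0.06,0],[0.104,-0.033,0.09,0],[0.112,-0.036,0.12,0],[0.12,-0.039,0.15,0],[0.128,-0.042,0.18,0],[0.135,-0.043,0.19,0],[0.135,-0.043,0.19,0]]}}

```text
clock: 16.1
tcp_pos: [0.4919, -0.0581, 0.1585]
tcp_rot: [[0.951, -0.308, 0.003], [-0.308, -0.951, -0.0], [0.003, -0.001, -1.0]]
force: [0.5, -0.5, -0.5]
finger_gap: 0.0151
finger_force: 98.4
```

```bash
python3 k.py lid_edge knife_tip knife_butt
```

```text
16.25 [ 0.4902 -0.058   0.1575] [-0.3439 -0.844  -0.524 ] [ 0.0368 -0.0272 -0.0487] 0.015159064243179005 98.36505889892578
lid_edge 3 [ 0.562  -0.087   0.1472] [array([12.5, 20.8]), array([-2.2, -0.1]), array([-2. , -1.4])]
lid_edge [252.  71.]
lid_edge [247. 160.]
lid_edge [273. 200.]
knife_tip 3 [ 0.5779 -0.0834  0.1611] [array([-4.6, -1.8]), array([-0.9, -0. ]), array([-0.1,  0.8])]
knife_tip [250.  58.]
knife_tip [243. 159.]
knife_tip [270. 193.]
knife_butt [298. 141.]
```

>>> {"op": "servo_tool", "data": {"steps": [[0,0,0.1,0],[-0.09,0.03,0.1,0.04],[-0.06,0.1,0.1,0.1],[0,0.2,0.1,0.16],[0.08,0.3,0.1,0.22],[0.16,0.4,0.1,0.28],[0.22,0.48,0.1,0.34],[0.25,0.515,0.1,0.4],[0.25,0.515,0,0.46],[0.25,0.515,-0.1,0.5],[0.25,0.515,-0.2,0.5],[0.25,0.515,-0.2,0.5]]}}

```text
clock: 18.2
tcp_pos: [0.5876, 0.1468, 0.0749]
tcp_rot: [[0.308, 0.951, -0.007], [0.951, -0.308, -0.003], [-0.005, -0.006, -1.0]]
force: [0.4, -0.4, -1.6]
finger_gap: 0.0149
finger_force: 98.4
```

```bash
python3 k.py lid_edge lid_hinge knife_tip knife_butt pot pot_in; python3 -c "
from plant import bot
s=bot.observe();print([round(x,2) for x in s['q']])"; ls pics
```

```text
18.35 [0.5914 0.1486 0.0792] [ 0.432   0.0631 -0.3902] [ 0.0245  0.0238 -0.0062] 0.01496289780060158 98.4144276380539
lid_edge 3 [ 0.5634 -0.0354  0.0599] [array([ 48.6, 200. ]), array([13.4, 27.4]), array([-12.7,   1.3])]
lid_edge [252. 275.]
lid_edge [243. 161.]
lid_edge [269. 197.]
lid_hinge 2 [ 0.6072 -0.1014  0.0307] [array([0.2, 0. ]), array([ 0.1, -0.1])]
lid_hinge [232. 192.]
lid_hinge [273. 188.]
knife_tip 2 [0.5363 0.2844 0.0854] [array([31.9, -5.5]), array([ 17.7, -16.8])]
knife_tip [311. 234.]
knife_tip [157. 221.]
knife_butt 2 [ 0.5311 -0.0445  0.0108] [array([-14.8,  -1.8]), array([-9.7,  7.3])]
knife_butt [276. 195.]
knife_butt [268. 200.]
pot 2 [ 0.3758  0.3963 -0.0607] [array([16.1, -2.3]), array([ 9.6, -7.5])]
pot [381. 255.]
pot [145. 249.]
pot_in 2 [0.4435 0.3921 0.078 ] [array([-14.3,   0.3]), array([-9. ,  5.2])]
pot_in [407. 232.]
pot_in [156. 222.]
[np.float64(-0.08), np.float64(0.67), np.float64(-0.34), np.float64(1.96), np.float64(0.39), np.float64(0.57), np.float64(-1.0)]
a.png
k_11.32.png
k_13.53.png
k_16.25.png
k_18.35.png
k_6.65.png
k_8.47.png
s.png
t.png
w1.png
w2.png
w3.png
```

>>> {"op": "servo_tool", "data": {"steps": [[0,0,-0.07,0],[0,0,-0.144,0],[-0.007,-0.022,-0.144,0],[-0.012,-0.038,-0.144,0],[-0.016,-0.05,-0.144,0],[-0.018,-0.055,-0.144,0],[-0.018,-0.055,-0.144,0]], "squeeze": 20}}

```text
clock: 20.12
tcp_pos: [0.5851, 0.129, 0.0217]
tcp_rot: [[0.307, 0.952, 0.005], [0.952, -0.307, 0.005], [0.006, 0.003, -1.0]]
force: [1.5, 4.8, -0.0]
finger_gap: 0.0152
finger_force: 98.4
```

>>> {"op": "servo_tool", "data": {"steps": [[0,0,0,0],[-0.001,-0.004,0,0],[-0.002,-0.007,0,0]], "gripper": 0, "squeeze": 20}}

```text
clock: 20.5
tcp_pos: [0.5851, 0.1289, 0.0219]
tcp_rot: [[0.306, 0.952, 0.007], [0.952, -0.306, 0.009], [0.01, 0.004, -1.0]]
force: [1.6, 8.6, -0.1]
finger_gap: 0.0154
finger_force: 98.5
```

>>> {"op": "servo_tool", "data": {"steps": [[0,0,0,0],[0,0,0.005,0],[0,0,0.01,0]], "gripper": 0.1, "squeeze": 20}}

```text
clock: 20.88
tcp_pos: [0.5849, 0.129, 0.0254]
tcp_rot: [[0.306, 0.952, 0.007], [0.952, -0.306, 0.009], [0.011, 0.004, -1.0]]
force: [2.7, 7.8, -4.5]
finger_gap: 0.0151
finger_force: 97.9
```

>>> {"op": "servo_tool", "data": {"steps": [[0.004,0.012,-0.02,0],[0.008,0.024,-0.04,0],[0.008,0.024,-0.053,0],[0.008,0.024,-0.053,0]]}}

```text
clock: 21.38
tcp_pos: [0.5849, 0.1322, 0.0046]
tcp_rot: [[0.308, 0.951, -0.001], [0.951, -0.308, -0.002], [-0.003, -0.0, -1.0]]
force: [-3.7, 0.2, 16.9]
finger_gap: 0.0149
finger_force: 100.5
```

>>> {"op": "servo_tool", "data": {"steps": [[0,0,0,0],[0,0,0,0],[0,0,0,0]], "gripper": 0.35}}

```text
clock: 21.75
tcp_pos: [0.5852, 0.1322, 0.0025]
tcp_rot: [[0.309, 0.951, -0.001], [0.951, -0.309, -0.001], [-0.001, -0.001, -1.0]]
force: [0.4, 1.1, 0.2]
finger_gap: 0.0298
finger_force: 0.0
```

>>> {"op": "servo_tool", "data": {"steps": [[0,0,0,0],[0,0,0,0],[0,0,0,0],[0,0,0,0]], "gripper": 0, "squeeze": 20}}

```text
clock: 22.25
tcp_pos: [0.5854, 0.1328, 0.0029]
tcp_rot: [[0.308, 0.951, -0.0], [0.951, -0.308, 0.0], [-0.0, -0.0, -1.0]]
force: [-0.4, 0.5, -0.8]
finger_gap: 0.0175
finger_force: 23.1
```

>>> {"op": "servo_tool", "data": {"steps": [[0,0,0.045,0],[-0.005,-0.015,0.045,0],[-0.008,-0.025,0.045,0],[-0.008,-0.025,0.07,0],[-0.009,-0.028,0.095,0],[-0.011,-0.035,0.118,0],[-0.013,-0.041,0.14,0]]}}

```text
clock: 23.12
tcp_pos: [0.5838, 0.1231, 0.0609]
tcp_rot: [[0.305, 0.952, 0.009], [0.952, -0.305, 0.011], [0.013, 0.006, -1.0]]
force: [2.7, 8.1, -1.5]
finger_gap: 0.0172
finger_force: 30.8
```

```bash
python3 - <<'E'
from h import *
np.set_printoptions(precision=4,suppress=True)
W,S=shot("wrist"),shot("scene");s=bot.observe();print(s["clock"],s["tcp_pos"],s["force"],s["finger_gap"],s["finger_force"])
cv2.imwrite("pics/p1.png",np.hstack([cv2.resize(W["image"],(400,300)),cv2.resize(S["image"][130:260,220:393],(400,300))]))
E
```

```text
23.225 [0.5839 0.1228 0.0615] [ 0.9902  7.4873 -0.8182] 0.017292691621077282 31.025640070438385
```

View pics/p1.png

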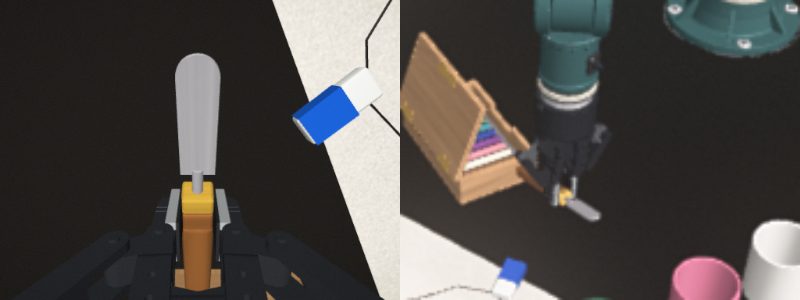

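>>> {"op": "servo_tool", "data": {"steps": [[-0.003,-0.009,0.022,0],[-0.006,-0.02,0.044,0],[-0.01,-0.032,0.065,0],[-0.015,-0.046,0.084,0],[-0.02,-0.062,0.102,0],[-0.025,-0.079,0.119,0],[-0.031,-0.098,0.132,0],[-0.031,-0.098,0.132,0]]}}

```text
clock: 24.22
tcp_pos: [0.5713, 0.0813, 0.1144]
tcp_rot: [[0.307, 0.952, 0.009], [0.952, -0.307, 0.007], [0.01, 0.007, -1.0]]
force: [1.6, 6.1, 2.5]
finger_gap: 0.0173
finger_force: 31.2
```

```bash
cat > v.py <<'E'
from h import *
import sys
np.set_printoptions(precision=4,suppress=True)
a,b,c,d=map(int,sys.argv[2:6])
W,S=shot("wrist"),shot("scene");s=bot.observe();print(s["clock"],s["tcp_pos"],s["force"],s["finger_gap"],s["finger_force"])
cv2.imwrite("pics/%s.png"%sys.argv[1],np.hstack([cv2.resize(W["image"],(400,300)),cv2.resize(S["image"][a:b,c:d],(400,300))]))
E
python3 v.py p2 130 260 220 393
```

```text
24.325 [0.5712 0.0814 0.1141] [1.1702 6.0815 3.5414] 0.01749087601662016 31.215797513723373
```

View pics/p2.png

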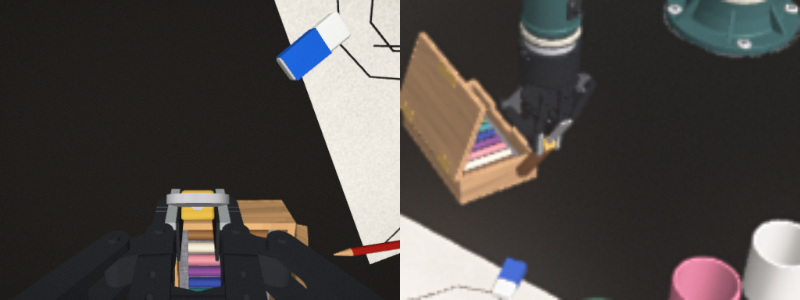

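>>> {"op": "servo_tool", "data": {"steps": [[0.012,0.04,0.02,0],[0.02,0.06,0.15,0],[0,0.1,0.27,0],[-0.1,0.2,0.34,0],[-0.2,0.32,0.34,0],[-0.29,0.43,0.34,0],[-0.343,0.497,0.34,0],[-0.343,0.497,0.34,0],[-0.343,0.497,0.34,0]]}}

```text
clock: 25.45
tcp_pos: [0.4308, 0.2751, 0.2478]
tcp_rot: [[0.309, 0.951, -0.0], [0.951, -0.309, -0.002], [-0.002, 0.0, -1.0]]
force: [0.6, -0.7, -0.9]
finger_gap: 0.0172
finger_force: 30.7
```

```bash
cat > pot.py <<'E'
from h import *
from scipy.optimize import least_squares
np.set_printoptions(precision=4,suppress=True)
g=np.array([.468,.385])
for n in ("wrist","scene","top"):
    p=shot(n)
    if n=="wrist": s=p["state"];print(s["clock"],s["tcp_pos"],s["force"],s["finger_gap"],s["finger_force"])
    for r in bot.trace(p,"pot"):
        m=r["region"].astype(np.uint8)
        c=cv2.findContours(m,cv2.RETR_EXTERNAL,cv2.CHAIN_APPROX_NONE)[0]
        if not c: continue
        c=max(c,key=len)[:,0,:].astype(float);hull=cv2.convexHull(c.astype(np.float32))[:,0,:]
        col=p["image"][r["region"]].mean(0)
        # silhouette of cylinder model: hull of projected top+bottom circles, matched by distance
        a=np.linspace(0,2*np.pi,60);ring=np.c_[.04*np.cos(a),.04*np.sin(a)]
        inn=c[(c[:,0]>2)&(c[:,0]<509)&(c[:,1]>2)&(c[:,1]<381)]
        def f(x):
            P=[proj(p,np.r_[q+x,z]) for z in (0,.085) for q in ring]
            h=cv2.convexHull(np.array(P,np.float32))
            return [cv2.pointPolygonTest(h,(float(u),float(v)),True) for u,v in inn[::3]]
        b=onz(p,c.mean(0),.04)[:2]
        if np.linalg.norm(b-g)>.06: continue
        q=least_squares(f,b,loss="soft_l1",diff_step=1e-3);print(n,round(r["confidence"],2),col,q.x,"rms px",np.sqrt(np.mean(np.square(f(q.x)))),len(inn))
cv2.imwrite("pics/p3.png",np.hstack([cv2.resize(shot("wrist")["image"],(400,300)),cv2.resize(p["image"][150:270,100:260],(400,300))]))
E
python3 pot.py
```

```text
25.45 [0.4308 0.2751 0.2478] [ 0.5767 -0.6693 -0.934 ] 0.017234967920202585 30.69741139188409
wrist 0.92 [213.8154 217.3691 217.8925] [0.4691 0.3871] rms px 0.6553352826853762 192
scene 0.96 [201.2739 204.2837 207.6818] [0.4719 0.3874] rms px 0.8219254234276162 106
top 0.5 [188.5057 191.4943 194.2792] [0.4915 0.3835] rms px 3.706979419045594 54
```

View pics/p3.png

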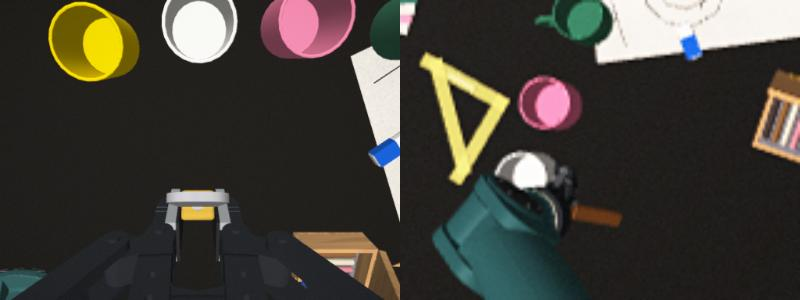

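>>> {"op": "servo_tool", "data": {"steps": [[0.05,0.14,0,0],[0.1,0.27,0,0],[0.12,0.35,0,0],[0.12,0.36,0,0],[0.12,0.36,-0.1,0],[0.12,0.36,-0.1,0],[0.12,0.36,-0.1,0]]}}

```text
clock: 26.68
tcp_pos: [0.4791, 0.4193, 0.2085]
tcp_rot: [[0.309, 0.951, 0.0], [0.951, -0.309, -0.0], [-0.0, 0.0, -1.0]]
force: [0.1, 0.5, -0.1]
finger_gap: 0.0172
finger_force: 30.7
```

```bash
python3 v.py p4 170 290 320 480
```

```text
26.775 [0.4794 0.4202 0.2094] [-0.162   0.1338 -0.9491] 0.017110433605824565 30.67009488120675
```

View pics/p4.png

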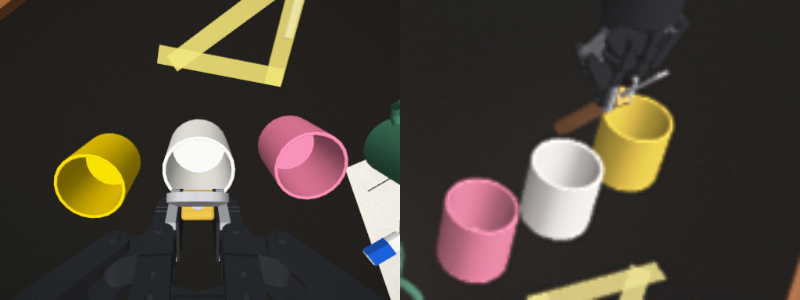

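```bash
python3 - <<'E'
from h import *
np.set_printoptions(precision=4,suppress=True)
p=shot("scene");s=bot.observe();t=np.array(s["tcp_pos"]);d=np.array([.309,.951,0]);n=np.array([.951,-.309,0])
for nm,uv in (("butt",(384,221.2)),("tip",(427.2,199.2))):
    c,r=ray(p,uv);k=n@(t-c)/(n@r);X=c+k*r;print(nm,X,(X-t)@d,X[2]-t[2])
for th in (30,40,50,57):
    a=np.radians(th)
    print(th,[proj(p,t+d*l*np.cos(a)+np.array([0,0,.005+l*np.sin(a)])) for l in (-.112,.088)])
for n_ in ("knife_butt","knife_tip"): print([(r["location"],round(r["confidence"],2)) for r in bot.tip_of(p,n_)[:2]])
E
```

```text
butt [0.4616 0.3656 0.1185] -0.05759332862385262 -0.09087679475036917
tip [0.4959 0.4713 0.2926] 0.05356635124402513 0.0832015760007225
30 [array([377.4675, 202.3172]), array([430.4238, 215.2561])]
40 [array([379.0358, 208.8857]), array([429.1019, 209.2599])]
50 [array([381.3302, 215.4441]), array([426.9958, 203.2449])]
57 [array([383.3404, 219.9478]), array([425.0955, 199.1427])]
[([382.9, 223.6], 0.44), ([234.6, 192.6], 0.3)]
[([423.6, 196.8], 0.69)]
```

>>> {"op": "servo_tool", "data": {"steps": [[0.002,0.007,-0.06,0],[0.002,0.007,-0.12,0],[0.002,0.007,-0.18,0],[0.002,0.007,-0.22,0],[0.002,0.007,-0.25,0],[0.002,0.007,-0.267,0],[0.002,0.007,-0.267,0]]}}

```text
clock: 27.8
tcp_pos: [0.4796, 0.4227, 0.1009]
tcp_rot: [[0.308, 0.951, -0.0], [0.951, -0.308, -0.0], [-0.0, 0.0, -1.0]]
force: [0.3, -0.4, -0.4]
finger_gap: 0.0172
finger_force: 30.7
```

```bash
python3 - <<'E'
from h import *
np.set_printoptions(precision=4,suppress=True)
p=shot("scene");s=bot.observe();print(s["clock"],s["tcp_pos"],s["force"],s["finger_gap"])
print("pot",[(np.round(r["location"],1),onz(p,r["location"],0)[:2]) for r in bot.tip_of(p,"pot")[:2]],"tip",[r["location"] for r in bot.tip_of(p,"knife_tip")[:1]])
t=np.array(s["tcp_pos"]);a=np.radians(58);print(proj(p,t+np.array([.309,.951,0])*.088*np.cos(a)+np.array([0,0,.005+.088*np.sin(a)])))
E
```

```text
27.85 [0.4797 0.4229 0.1013] [ 0.0707  0.024  -0.1491] 0.017344195103924213
pot [(array([409.7, 236.6]), array([0.3477, 0.409 ])), (array([348.8, 267.7]), array([0.5765, 0.347 ]))] tip [[415.9, 229.7]]
[415.5501 230.221 ]
```

>>> {"op": "servo_tool", "data": {"steps": [[0,0,0,0],[0,0,0,0],[0,0,0,0],[0,0,0,0],[0,0,0,0]], "gripper": 0.45}}

```text
clock: 28.58
tcp_pos: [0.4795, 0.4228, 0.101]
tcp_rot: [[0.308, 0.951, -0.0], [0.951, -0.308, -0.0], [-0.0, 0.0, -1.0]]
force: [0.4, 0.5, 0.3]
finger_gap: 0.0387
finger_force: 0.0
```

>>> {"op": "servo_tool", "data": {"steps": [[0,0,0.05,0],[0,0,0.15,0],[0,0,0.3,0],[0,0,0.4,0],[-0.05,-0.15,0.4,0],[-0.1,-0.3,0.4,0],[-0.1,-0.4,0.4,0],[-0.1,-0.4,0.4,0]]}}

```text
clock: 29.58
tcp_pos: [0.4395, 0.2587, 0.2619]
tcp_rot: [[0.313, 0.95, 0.001], [0.95, -0.313, -0.003], [-0.002, 0.002, -1.0]]
force: [-0.2, 1.3, -0.7]
finger_gap: 0.0383
finger_force: 0.0
```

```bash
python3 k.py lid_edge lid_hinge knife_tip knife_butt pot; python3 pot.py; python3 - <<'E'
from h import *
np.set_printoptions(precision=4,suppress=True)
p=shot("wrist")
for r in bot.trace(p,"knife")[:2]: print(r["bbox"],r["confidence"],r["region"].sum())
E
```

```text
29.725 [0.4399 0.2642 0.2622] [-0.4929  0.9196 -0.541 ] [ 0.0522  0.0022 -0.0113] 0.03834471470378549 0.0
lid_edge 2 [ 0.558  -0.091   0.1458] [array([1.9, 0.1]), array([ 1.2, -1.1])]
lid_edge [243. 159.]
lid_edge [271. 200.]
lid_hinge 3 [ 0.6133 -0.1028  0.0335] [array([-2. , -3.1]), array([ 1.3, -1.1]), array([ 0.9, -1.3])]
lid_hinge [454. 359.]
lid_hinge [230. 193.]
lid_hinge [272. 188.]
knife_tip [116. 214.]
knife_butt 2 [ 0.4567  0.3737 -0.0756] [array([-3.9,  2.2]), array([-0.2, -1.3])]
knife_butt [241.  46.]
knife_butt [162. 224.]
pot 3 [ 0.484   0.3699 -0.0589] [array([18.8, 15.6]), array([19.9, -0.2]), array([ 5.8, -4.4])]
pot [240.  28.]
pot [351. 267.]
pot [156. 221.]
30.475 [0.4395 0.2628 0.261 ] [ 0.674  -0.4264  0.0906] 0.038252119990424 0.0
wrist 0.73 [204.247  208.0861 208.9671] [0.4692 0.3871] rms px 18.239449178722868 293
scene 0.84 [204.5649 207.5771 210.9623] [0.4727 0.3846] rms px 4.505807771054731 126
top 0.71 [183.4412 187.2132 190.6471] [0.4577 0.393 ] rms px 2.8319791618746177 44
[228.4, 0.5, 257.3, 56.0] 0.68 1130
```

```bash
python3 - <<'E'
from h import *
np.set_printoptions(precision=1,suppress=True)
c=np.array([.4695,.387,0]);d=np.array([.309,.951,0])
for n in ("scene","top"):
    p=shot(n)
    for r in bot.trace(p,"knife")[:2]:
        v,u=np.nonzero(r["region"]);print(n,r["bbox"],round(r["confidence"],2),r["region"].sum(),"top pt",u[v==v.min()].mean(),v.min(),"right",u.max(),v[u==u.max()].mean(),p["image"][r["region"]].mean(0))
    print([(np.array(r["location"]),round(r["confidence"],2)) for r in bot.tip_of(p,"knife_tip")[:3]])
    for th in (45,54,60,70):
        a=np.radians(th);b=c+np.array([0,0,.005+8e-3*np.cos(a)])+d*(-.0345+.008*np.sin(a))
        K=np.array([np.cos(a)*d[0],np.cos(a)*d[1],np.sin(a)])
        print(th,"rim",proj(p,b+.105*K),"tip",proj(p,b+.2*K))
E
```

```text
scene [383.2, 234.6, 403.8, 247.1] 0.68 100 top pt 400.0 235 right 402 237.0 [ 82.8 122.4 153.1]
[(array([411.4, 229.4]), 0.56)]
45 rim [397.6 245.5] tip [420.3 245.4]
54 rim [395.5 240.3] tip [415.8 234.3]
60 rim [393.7 237. ] tip [412.1 227.2]
70 rim [390.4 231.6] tip [405.1 216. ]
top [118.5, 213.2, 157.6, 223.5] 0.46 96 top pt 121.0 213 right 155 220.5 [ 84.1  97.8 113.2]
[(array([116.7, 212.1]), 0.65)]
45 rim [136.5 216.7] tip [113.3 211. ]
54 rim [138.5 217.8] tip [117.1 213. ]
60 rim [140.2 218.5] tip [120.5 214.6]
70 rim [143.6 219.9] tip [127.3 217.4]
```

```bash
python3 -c "
from plant import bot
print(bot.observe()['clock'],bot.close_job())"
```

```text
the job is handed in; nothing more can be done
31.225 None
```

I handed the job in at 31.2 s of 53 s: the last camera measurements put the lid about 60 to 65° open, and the knife stands handle down, blade up in the white pot, leaning on its rim at roughly 57°; the pot had not moved, only the knife touched the box, and no verdict was returned.

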